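Press the sunken tare key of the loaded balance

ROBOT

A 6-joint arm with a two-finger parallel gripper is mounted at the origin on a cart in front of the work surface, level with it; the furniture and walls round the work are solid. World frame = base frame: x ahead of the robot, y to its left, z up, the work surface at z = 0. Lengths are in mm, angles in rad, forces in N, time in s.
With the tool pointing down it reaches from about 275 to 750 mm from the base axis. Payload 10.2 kg.
Tool frame: the origin (TCP) lies on the front face of the gripper's body, between the roots of the fingers; the fingertips stand 73 mm ahead of it and the grasp point (between the pads) lies ctrl.grip_depth ahead of it (ctrl.grip_depth is the distance from the TCP to the grasp point, in mm); z points along the fingers, y is the direction in which the jaws open and shut (so a half turn about z gives the same grasp; the last joint's range is limited). The gripper opens to 85 mm and grips with 20 to 120 N. Pads are 22 mm wide; open, the fingers measure 114 mm over their backs; the gripper's body (76 mm by 85 mm) begins 54 mm behind the grasp point. The pads swing forward as they close: fully open they stand 13 mm farther back than shut.
Start: joints at [-0.223, 0.313, 1.498, -0, 1.331, -0.223], TCP at [525.006, -0.014, 303.894] pointing down, gripper open.
Joint ranges: [-2.94, 2.94], [-0.97, 2.17], [0.19, 2.56], [-1.23, 4.37], [0.02, 3.11], [-2.88, 2.88]. Speed limits (rad/s): [2.39, 2.39, 3.01, 3.14, 3.14, 3.14].

INTERFACE

Orientations are given as a unit quaternion [w, x, y, z].
In Python, from rig import readout, capture, ctrl, nets gives the robot as it stands. The module is installed in compiled form; this text tells all that it offers.
- The arm moves only by the tool apply_moves, never from a script. Its argument "targets" is a list of rows, each a list of 4 numbers: the shift along the tool's x, y, z in cm, then the turn about the tool's z in degrees. A call has 1 to 8 rows; each row shifts and turns the commanded pose from where the row before left it, along the tool's axes as they then stand; what a row does not reach is not made up. A row lasts 1/10 s, in which the tool goes at most 50 mm and 8.59 degrees, less where a joint would pass 70% of its speed; a pose out of reach is approached as far as the arm can. A call with a gripper value outside its range is refused whole. "grip" is the finger opening in cm, from 0 to 8.54, set as the call begins (left out, the last holds). The fingers move at their own pace and stop on an object; "force" is the grip in N (left out, the last holds). Time passes only in rows, so rows that do not move let the fingers close. It gives the time, the measured TCP pose, the force and the opening at its end, in the units of the state.
- readout.sense(): the state, without advancing time (a new reading comes with each control period).
- capture(name): name is "scene" or "side" or "wrist"; returns a dict with "img" (480x640x3 uint8, red, green, blue), "fov_y" (degrees; the focal length in pixels is half the picture's height over the tangent of half this angle, whatever the lens; pixels are square), "cx", "cy" (the principal point, pixels), "eye" and "rotation" of the camera in the world. Camera axes: x right, y down, z forward; pixel columns grow to the right and rows downward; lengths in mm; the calibration is good to about 2 mm. A picture is of the moment at which its call begins. There is no depth.
- ctrl.finish_job(): hands the job in, once; it reports no verdict.
Trained networks look in the newest picture that a camera, given by its name, has taken for a name from the list of things; names that differ only in an ending like _2 or _b are one class to them, and where a whole thing is asked for, a point or a joint stands for the part that bears it (a point fixed in the world has none). Each returns a list of dicts, best first, with "score" (0 to 1); they miss things now and then, are a little off and sometimes report something else, mostly with a low value. They report only what shows in the picture. A call takes as long as a camera call. They do not tell look-alikes from the thing itself.
- nets.boxes_of(camera, target): "location" ([column, row] as shares, 0 to 1, of the picture: columns of its width, rows of its height, amid what is visible of it).
The state is a dict: "time_s": time; "joints": joint angles; "dq": joint speeds; "tau": joint torques, N m; "eef_pos": TCP position; "ee_rot": TCP orientation; "force": force on the tool from outside, world axes, zero at the start; "wrist_torque": the same for the moment, N m; "grip_width": opening from 0.0 (shut) to 1.0 (fully open).
Only numpy, scipy, OpenCV 4.12 (cv2) and the standard library are available. Lean on these libraries where they do the work, as an engineer would, in place of code of your own. Each camera call takes 0.05 s, during which the arm holds its last target.

TASK

Tare the balance that has the petri dish on it: with the fingertips push the sliding shutter beside its display by the tab until it is fully open, reach down into the well and press the sunken key all the way down, keeping it down for two seconds, then let it up and push the shutter fully shut again. Only push and press: do not lift or shift the dish, and leave the other balance and everything else as they are.

Things in the scene. Friction and masses are not known exactly. Their poses are not given: they have to be found in the camera images.
- balance_1: fixed compact laboratory balance, the one with the petri dish on its pan; origin at the centre of its underside; x from display end to pan, y left seen from the display end, z up. White housing 200 (x) x 170 (y) mm, flat deck 50 mm above the worktop, low display nose to x = -129 mm. Steel pan 110 mm in diameter, centred at x = +40 mm, top at z = 60. Key well, under a sliding shutter, centred at x = -62, y = -34 mm
- well_1 (a point): centre of the mouth of that balance's key well, level with its deck; axes as the balance's. The well is a rectangular pit 40 mm (x) by 52 mm (y), 21 mm deep, with the round key at its bottom. Rails 6 mm high stand on the deck 25 to 30 mm in x either side of the well's centre; cross bars of that height end the track at y = -67 and +61 mm of the balance
- key_top_1 (a point): centre of the top of that balance's round sunken key, 22 mm in diameter; at rest it lies 15 mm below the deck and 6 mm above the well's floor
- tab_1 (a point): top centre of the upright tab on that balance's shutter: a rib 34 mm long (x), 6 mm thick (y) whose top is 21.5 mm above the deck; it stands in the middle of the shutter plate, 49 mm (x) by 60 mm (y), whose upper face is 4 mm above the deck. Shut, the tab is straight above the key; open, it is 62 mm toward +y of it
- shutter_1 (a joint): position in m of the sliding shutter of balance_1: 0 = shut over the well, 0.062 = fully open against its stop (slid toward the balance's +y). It moves freely along y with about 1.5 N of friction and stays where it is left; it starts shut or up to 10 mm ajar
- key_1 (a joint): travel in m of the sunken key of balance_1: 0 = up, 0.005 = fully down; sprung, about 0.8 N to start and 4.8 N fully down; it comes back up when let go
- balance_2: a second fixed balance of the same make, shape and size, with an empty pan; to be left alone. Which balance stands on the left and which on the right of the worktop changes
- shutter_2 (a joint): position in m of the sliding shutter of balance_2: 0 = shut over the well, 0.062 = fully open against its stop (slid toward the balance's +y). It moves freely along y with about 1.5 N of friction and stays where it is left; it starts shut or up to 10 mm ajar
- key_2 (a joint): travel in m of the sunken key of balance_2: 0 = up, 0.005 = fully down; sprung, about 0.8 N to start and 4.8 N fully down; it comes back up when let go
- petri_dish: flat round covered petri dish, 90 mm in diameter, 12 mm high, 50 g, loose on the pan of balance_1; origin at the centre of its underside
- tip_box: bystander: open pipette tip box full of tips, 93 x 135 x 94 mm, heavy, near the robot at the middle; origin at the centre of its underside
- tube_cap: bystander: loose tube cap, 35 mm in diameter, 12 mm high; origin at the centre of its underside
- pen: bystander: marker pen lying down, 128 mm long (y), 14 mm high, near the front edge on the left; origin at the centre of its underside
Mind the look-alikes: they are no part of the job. Leave any yellow look-alike of the petri_dish alone.

How it is judged:
By the outcome, as a careful person would: the job done as asked, in the order asked, and still so for the second after the job is handed in, with the robot touching nothing.
It also fails if it takes over 58 s, if anything falls off the work surface, if the arm or the gripper's body presses on something with over 40 N, if the wrist force passes 120 N, or if a joint passes its speed limit or range.

## Working session

There is one attempt and no reset: what is moved stays moved. The work goes in short steps, Python scripts to look and compute and a tool call to move; the robot and the scene stay as the last step left them, time stands still between calls to the robot, and variables do not carry over. Pictures are saved under pics/ and viewed, and the job is handed in when it is done.

Besides the shell and the picture viewer there is one more tool, called after "Request:" in YAML: its name, and indented under it one key for each argument. apply_moves: Moves the arm, as the interface text tells. Its arguments: {"type":"object","properties":{"targets":{"type":"array"},"grip":{"type":"number"},"force":{"type":"number"}},"required":["targets"]}

```bash
mkdir -p pics; cat > h.py <<'E'
import numpy as np, cv2
from rig import readout, capture, ctrl, nets
def snap(cam,fn):
    c=capture(cam); cv2.imwrite('pics/'+fn,c['img'][:,:,::-1]); return c
def ray(c,u,v):
    f=240/np.tan(np.radians(c['fov_y'])/2)
    d=np.array([(u-c['cx'])/f,(v-c['cy'])/f,1]); d=np.array(c['rotation'])@d
    return np.array(c['eye']),d/np.linalg.norm(d)
def atz(c,u,v,z):
    e,d=ray(c,u,v); return e+d*(z-e[2])/d[2]
def proj(c,p):
    f=240/np.tan(np.radians(c['fov_y'])/2)
    q=np.array(c['rotation']).T@(np.array(p)-np.array(c['eye'])); return q[:2]/q[2]*f+[c['cx'],c['cy']]
E
python3 - <<'E'
from h import *
print(readout.sense())
for cam in ['scene','side','wrist']:
    c=snap(cam,cam+'0.png'); print(cam,c['fov_y'],c['cx'],c['cy'],np.round(c['eye']),np.round(c['rotation'],3).tolist())
    for t in ['petri_dish','tab_1','balance_1']:
        r=nets.boxes_of(cam,t)
        print(t,[(round(x['score'],2),np.round(np.array(x['location'])*[640,480],1).tolist()) for x in r])
E
```

```text
{'time_s': 0.0, 'joints': array([-2.23423870e-01,  3.13480908e-01,  1.49844077e+00, -1.55784844e-05,
        1.33098541e+00, -2.23397261e-01]), 'dq': array([ 0.00068347, -0.00047899,  0.00045025,  0.00070173, -0.00104014,
        0.00022017]), 'tau': array([-5.78409599e-04, -4.12261176e+01, -2.59742296e+01, -3.58453699e-04,
        4.11797926e-03, -1.23038126e-05]), 'eef_pos': array([5.24838594e+02, 9.14124909e-03, 3.03317807e+02]), 'ee_rot': array([-5.52104480e-04,  7.07114725e-01,  7.07098532e-01, -3.56612386e-04]), 'force': array([-0.38466907, -0.64374846, -0.1931235 ]), 'wrist_torque': array([-0.02356915,  0.04039079, -0.00469309]), 'grip_width': 1.0011798202273794}
scene 50.46033830934026 325.6604814128322 246.98561953930064 [-450.  362.  939.] [0.221, -0.475, 0.769, -0.366]
petri_dish [(0.98, [461.4, 229.6]), (0.56, [393.3, 204.1])]
tab_1 [(0.61, [417.4, 222.7]), (0.31, [334.1, 287.7])]
balance_1 [(0.97, [162.7, 302.6]), (0.65, [403.8, 229.4])]
side 55.152586520187796 328.802922466288 238.203711114742 [-123.  726.  870.] [0.132, -0.286, 0.851, -0.42]
petri_dish [(0.67, [346.9, 184.8]), (0.4, [420.4, 194.0])]
tab_1 []
balance_1 [(0.62, [206.0, 335.2]), (0.54, [352.4, 207.5])]
wrist 67.89460055372697 323.0386229675794 237.8460100544756 [526.  69. 374.] [0.136, 0.991, 0.0, 0.0]
petri_dish [(0.24, [125.4, 279.3])]
tab_1 []
balance_1 []
```

View pics/scene0.png

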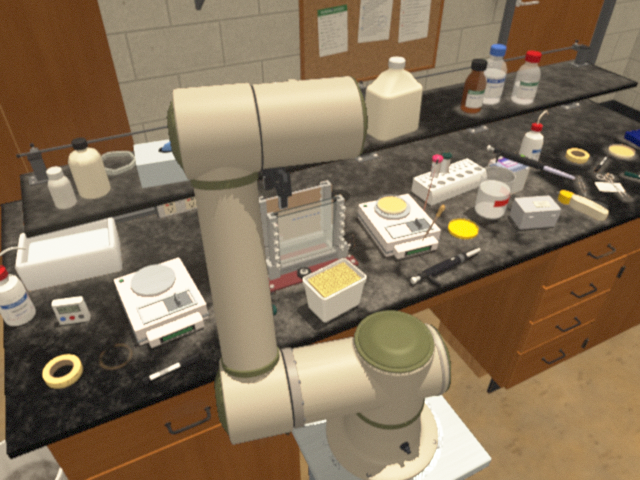

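View pics/side0.png

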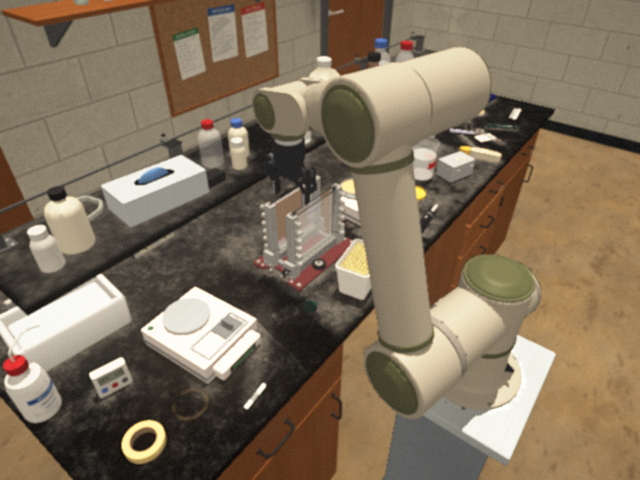

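View pics/wrist0.png

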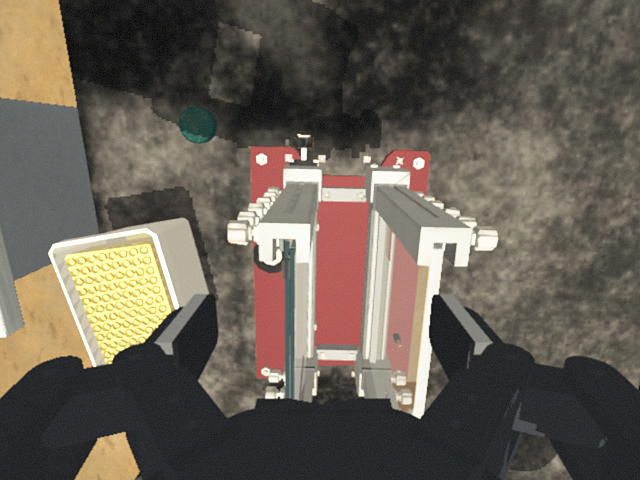

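```bash
python3 - <<'E'
from h import *
c=capture('scene')
cv2.imwrite('pics/scene_z.png',cv2.resize(c['img'][170:330,300:520,::-1],None,fx=3.6,fy=3.6,interpolation=cv2.INTER_CUBIC))
E
```

```text
(no output)
```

View pics/scene_z.png

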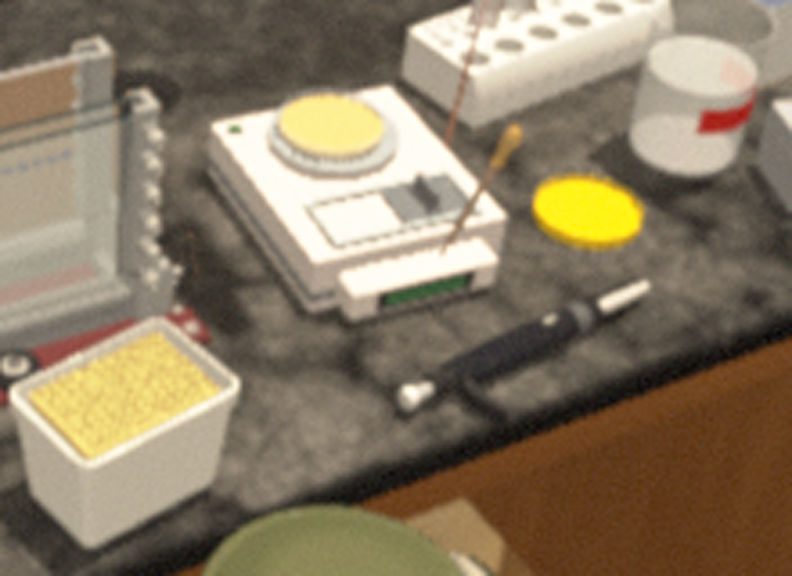

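```bash
sed -i "s/np.array(c\['rotation'\])/R(c)/g" h.py; cat >> h.py <<'E'
from scipy.spatial.transform import Rotation as Ro
def R(c):
    w,x,y,z=c['rotation']; return Ro.from_quat([x,y,z,w]).as_matrix()
E
python3 - <<'E'
from h import *
c=capture('scene'); print(R(c).round(2).tolist())
z=lambda u,v:(300+u/3.6,170+v/3.6)
for n,u,v,h in [('dish',393.3,204.1,72),('tab',417.4,222.7,71.5),('dishz',*z(332,122),72),('tabz',*z(428,180),71.5),
 ('deckBL',*z(212,125),50),('deckBR',*z(392,88),50),('deckFR',*z(505,215),50),('deckFL',*z(318,265),50),('stickbase',*z(445,250),40),('cap',275,312,6),('box',335,280,94)]:
    print(n,atz(c,u,v,h).round(1))
c=capture('side')
for n,u,v,h in [('dish',346.9,184.8,72)]: print(n,atz(c,u,v,h).round(1))
c=capture('wrist');print(R(c).round(2).tolist())
E
```

```text
[[-0.45, -0.57, 0.69], [-0.89, 0.28, -0.35], [0.01, -0.77, -0.63]]
dish [ 582.5 -395.1   72. ]
tab [ 473.5 -406.9   71.5]
dishz [ 584.9 -392.8   72. ]
tabz [ 482.5 -418.2   71.5]
deckBL [ 652.3 -317.5   50. ]
deckBR [ 632.5 -487.8   50. ]
deckFR [ 439.2 -465.8   50. ]
deckFL [ 451.1 -297.1   50. ]
stickbase [ 433.  -404.8   40. ]
cap [389.7  70.4   6. ]
box [344.3 -72.9  94. ]
dish [ 609.2 -377.4   72. ]
[[1.0, 0.0, 0.0], [0.0, -0.96, -0.27], [0.0, 0.27, -0.96]]
```

Request:
apply_moves:
  targets:
    - [-2,-0.2,0,0]
    - [-3,-0.4,0,0]
    - [-3,-0.4,0,0]
    - [-3,-0.4,0,0]
    - [-3,-0.4,0,0]
    - [-3,-0.4,0,0]
    - [-3,-0.3,0,0]
    - [-3,-0.3,0,0]
  grip: 0

```text
time_s: 1.6
eef_pos: [496.7, -231.2, 303.9]
ee_rot: [0.0, 0.707, 0.707, 0.0]
force: [-0.0, 0.5, -0.4]
grip_width: -0.002
```

Request:
apply_moves:
  targets:
    - [-3,-0.3,0,0]
    - [-3,-0.3,0,0]
    - [-3,-0.3,0,0]
    - [-3,-0.3,0,0]
    - [-3,-0.3,0,0]
    - [-1.5,-0.3,0,0]
    - [0,0,0,-8]
    - [0,0,0,-8]

```text
time_s: 2.4
eef_pos: [478.9, -395.1, 303.6]
ee_rot: [-0.0, 0.6, 0.8, 0.0]
force: [-0.0, 1.6, -0.2]
grip_width: 0.003
```

```bash
python3 - <<'E'
from h import *
c=snap('wrist','w1.png')
s=readout.sense(); print(s['eef_pos'],s['ee_rot'],s['joints'],s['grip_width'],s['force'])
for t in ['petri_dish','tab_1']:
    r=nets.boxes_of('wrist',t)
    print(t,[(round(x['score'],2),np.round(np.array(x['location'])*[640,480],1).tolist()) for x in r])
E
```

```text
[ 479.0216867  -394.77247249  303.79392852] [-1.68345179e-04  5.96807990e-01  8.02384060e-01  1.24625649e-04] [-8.77799930e-01  5.29103976e-01  1.18067219e+00  1.64313696e-04
  1.43220250e+00 -1.16958488e+00] -0.00015621850436965624 [ 0.76312407 -0.76490408  0.84345611]
petri_dish [(0.82, [442.5, 249.1]), (0.72, [261.4, 320.7])]
tab_1 [(0.9, [320.5, 234.9])]
```

View pics/w1.png

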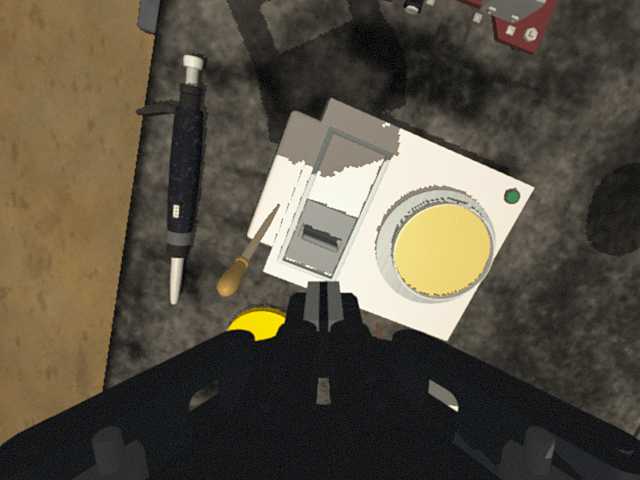

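```bash
cat >> h.py <<'E'
def tri(c1,p1,c2,p2):
    e1,d1=ray(c1,*p1); e2,d2=ray(c2,*p2)
    A=np.stack([d1,-d2],1); s=np.linalg.lstsq(A,e2-e1,rcond=None)[0]
    a=e1+d1*s[0]; b=e2+d2*s[1]; return (a+b)/2, np.linalg.norm(a-b)
E
python3 - <<'E'
from h import *
s=snap('scene','s1.png'); w=capture('wrist'); cv2.imwrite('pics/w1z.png',cv2.resize(w['img'][80:380,200:560,::-1],None,fx=2.2,fy=2,interpolation=cv2.INTER_CUBIC))
cv2.imwrite('pics/s1z.png',cv2.resize(s['img'][170:290,330:530,::-1],None,fx=4,fy=4,interpolation=cv2.INTER_CUBIC))
print('handle',tri(s,(442.5,207.5),w,(230,285)))
print('tip',tri(s,(423.6,239.4),w,(278,205)))
print('tab',tri(s,(418,220),w,(320.5,234.9)))
for n,u,v,h in [('dish',442.5,249,72),('tab',320.5,232,71.5),('cornFar/BL',534,186,50),('cornFL',333,98,50),('cornFR',264,270,50),('cornBR',448,340,50)]:
    print(n,atz(w,u,v,h).round(1))
E
```

```text
handle (array([ 425.41615026, -443.36927271,  142.34639704]), np.float64(4.1384381621762465))
tip (array([ 435.52480557, -402.11015184,   38.76313453]), np.float64(7.50254855661246))
tab (array([ 480.31428091, -409.2459182 ,   75.49934719]), np.float64(6.236020503788028))
dish [ 589.8 -390.4   72. ]
tab [ 481.5 -405.    71.5]
cornFar/BL [ 657.4 -316.2   50. ]
cornFL [ 461.2 -294.2   50. ]
cornFR [ 440.6 -462.    50. ]
cornBR [ 639.8 -485.1   50. ]
```

View pics/s1z.png

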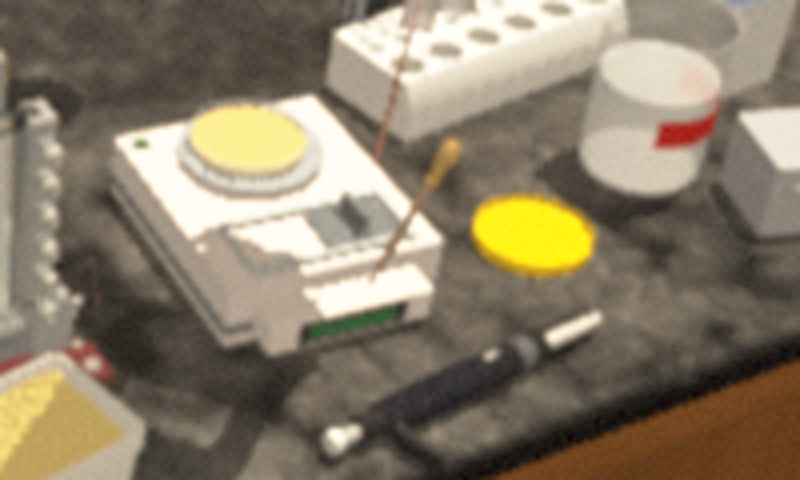

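View pics/w1z.png

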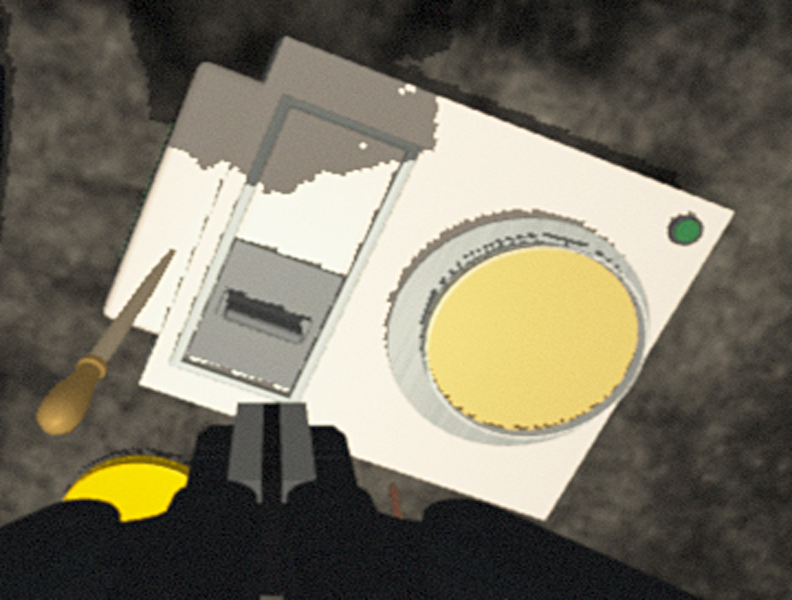

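Request:
apply_moves:
  targets:
    - [0,0,0,8]
    - [0,0,0,8]
    - [0,0,0,8]
    - [0,0,0,8]
    - [0,0,0,8]
    - [0,0,0,8]
    - [0,0,0,8]
    - [0,0,0,8]

```text
time_s: 3.45
eef_pos: [479.1, -394.8, 304.0]
ee_rot: [0.0, 0.935, 0.355, 0.0]
force: [-0.3, -0.2, 0.7]
grip_width: 0.002
```

Request:
apply_moves:
  targets:
    - [0,0,0,8]
    - [0,0,0,8]
    - [0,0,0,8]
    - [0,0,0,8]
    - [0,0,0,8]
    - [0,0,0,8.5]
    - [0,0,0,0]
    - [0,0,0,0]

```text
time_s: 4.25
eef_pos: [479.1, -394.9, 303.9]
ee_rot: [0.0, 0.998, -0.055, 0.0]
force: [0.8, -0.0, 0.2]
grip_width: -0.001
```

```bash
python3 - <<'E'
from h import *
c=snap('wrist','w2.png')
s=readout.sense(); print(s['eef_pos'],s['ee_rot'],s['joints'],s['force'])
w,x,y,z=s['ee_rot'];print(Ro.from_quat([x,y,z,w]).as_matrix().round(3))
for t in ['petri_dish','tab_1']:
    r=nets.boxes_of('wrist',t)
    print(t,[(round(x['score'],2),np.round(np.array(x['location'])*[640,480],1).tolist()) for x in r])
E
```

```text
[ 479.04037852 -394.89296858  303.90875314] [-7.01037122e-06  9.98467778e-01 -5.53362018e-02 -1.37849027e-05] [-8.77850628e-01  5.29117473e-01  1.18035522e+00 -1.07678447e-05
  1.43214899e+00  8.03676150e-01] [-0.2760575   0.24629937 -0.50049207]
[[ 0.994 -0.111 -0.   ]
 [-0.111 -0.994  0.   ]
 [-0.    -0.    -1.   ]]
petri_dish [(0.86, [495.7, 208.8])]
tab_1 [(0.87, [344.7, 209.5])]
```

View pics/w2.png

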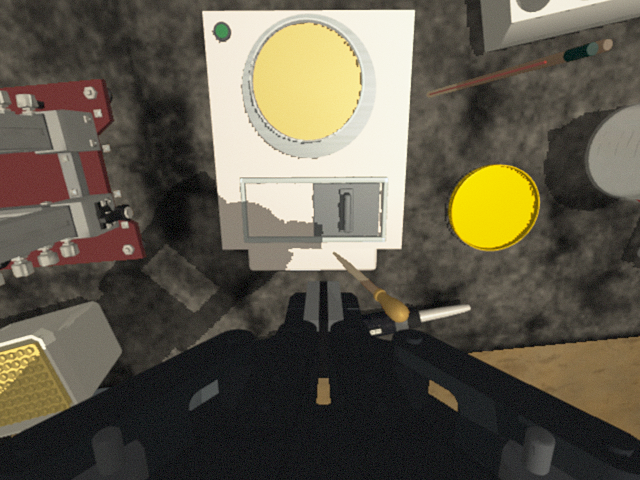

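```bash
python3 - <<'E'
from h import *
s=capture('scene'); w=capture('wrist')
cv2.imwrite('pics/w2z.png',cv2.resize(w['img'][0:340,190:440,::-1],None,fx=2.4,fy=1.75,interpolation=cv2.INTER_CUBIC))
cv2.imwrite('pics/w2y.png',cv2.resize(w['img'][160:340,230:430,::-1],None,fx=4,fy=3.3,interpolation=cv2.INTER_CUBIC))
print('handle',tri(s,(330+453/4,170+145/4),w,(403,318)))
print('neck',tri(s,(330+428/4,170+182/4),w,(378,292)))
print('tip',tri(s,(330+375/4,170+278/4),w,(335,253)))
print('pinktip',tri(s,(330+378/4,170+160/4),w,(430,95)))
for n,u,v,h in [('BL',204,10,50),('BR',415,10,50),('FR',403,249,50),('FL',222,249,50),('dish',307,82,72),('tab',347,210,71.5)]:
    print(n,atz(w,u,v,h).round(1))
cen=np.array([549.7,-389.4]);t=np.radians(-6.4);ex=np.array([np.cos(t),np.sin(t)]);ey=np.array([-np.sin(t),np.cos(t)])
for n,q,h in [('dish',(40,0),60),('track',(-62+25,-67),56),('track',(-62-25,-67),56),('track',(-62+25,61),56),('track',(-62-25,61),56),('tabShut',(-62,-34),71.5)]:
    print(n,proj(w,[*(cen+q[0]*ex+q[1]*ey),h]).round(1))
E
```

```text
handle (array([ 421.81861721, -443.95880592,  149.47920402]), np.float64(0.4681669427285429))
neck (array([ 428.12566646, -432.41510052,  117.88415541]), np.float64(2.2029461120259426))
tip (array([ 436.07711127, -403.92751521,   37.65251184]), np.float64(6.282024630355924))
pinktip (array([ 573.80329393, -506.95764513,   20.91054963]), np.float64(6.035100621550239))
BL [ 656.9 -318.1   50. ]
BR [ 638.1 -485.9   50. ]
FR [ 438.8 -466.1   50. ]
FL [ 457.9 -294.9   50. ]
dish [ 591.7 -394.    72. ]
tab [ 486.6 -415.7   71.5]
dish [307.8  87.2]
track [384.6 181.4]
track [382.  235.8]
track [240.2 181.3]
track [243.5 235.7]
tabShut [348.  212.6]
```

View pics/w2y.png

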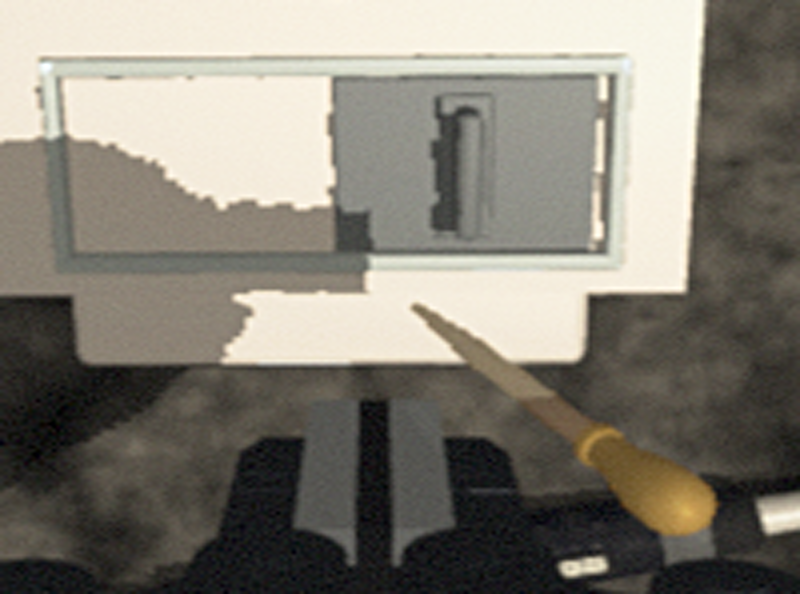

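Request:
apply_moves:
  targets:
    - [0.6,2.2,0,0]
    - [0.6,2.3,0,0]
    - [0,0,3,0]
    - [0,0,3,0]
    - [0,0,3,0]
    - [0,0,2.5,0]
    - [0,0,1,0]
    - [0,0,0,0]

```text
time_s: 5.3
eef_pos: [485.7, -440.9, 177.9]
ee_rot: [-0.001, 0.998, -0.057, -0.001]
force: [0.7, 1.1, 0.6]
grip_width: 0.0
```

```bash
python3 - <<'E'
from h import *
c=snap('wrist','w3.png')
s=snap('scene','s3.png');cv2.imwrite('pics/s3z.png',cv2.resize(s['img'][120:300,330:530,::-1],None,fx=4,fy=3.3,interpolation=cv2.INTER_CUBIC))
s=readout.sense(); print(s['eef_pos'],s['force'])
E
```

```text
[ 486.15049288 -441.47426299  180.30915026] [-0.03072017 -0.0458456   0.33546092]
```

View pics/w3.png

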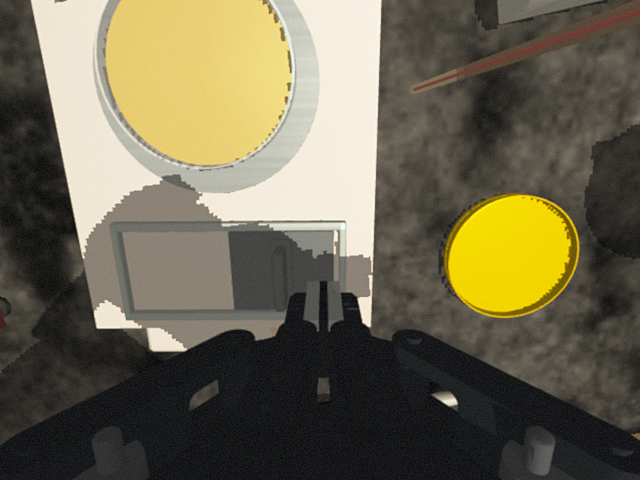

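View pics/s3z.png

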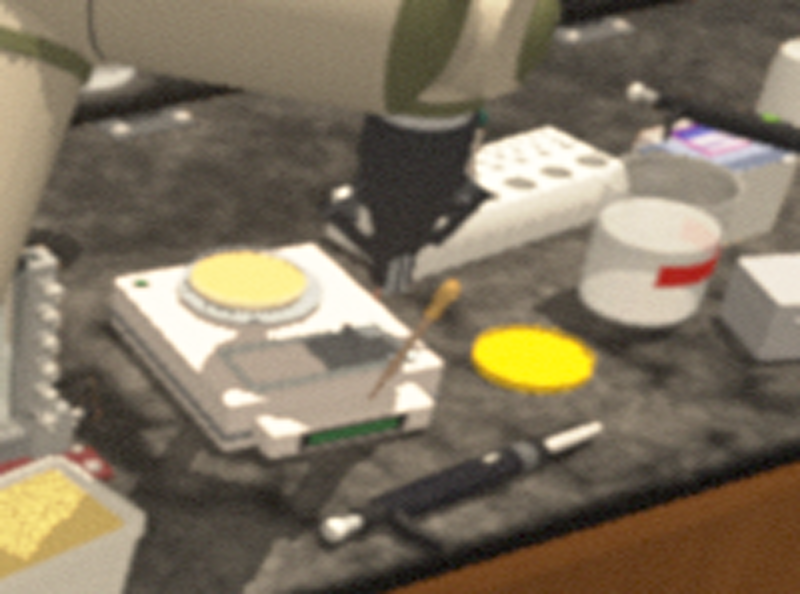

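Request:
apply_moves:
  targets:
    - [0,0,1.5,0]
    - [0,0,1.5,0]
    - [0,0,1,0]
    - [0,0,0.5,0]
    - [0,0,0,0]

```text
time_s: 5.9
eef_pos: [485.7, -440.9, 132.9]
ee_rot: [-0.001, 0.998, -0.057, -0.001]
force: [0.7, 0.3, 0.5]
grip_width: -0.001
```

```bash
python3 - <<'E'
from h import *
c=snap('wrist','w4.png')
cv2.imwrite('pics/w4z.png',cv2.resize(c['img'][160:420,130:430,::-1],None,fx=2.6,fy=2.2,interpolation=cv2.INTER_CUBIC))
s=readout.sense(); print(s['eef_pos'],s['force'])
E
```

```text
[ 485.84311181 -441.11755846  133.69613128] [-0.01546264 -0.42771611  0.23290525]
```

View pics/w4z.png

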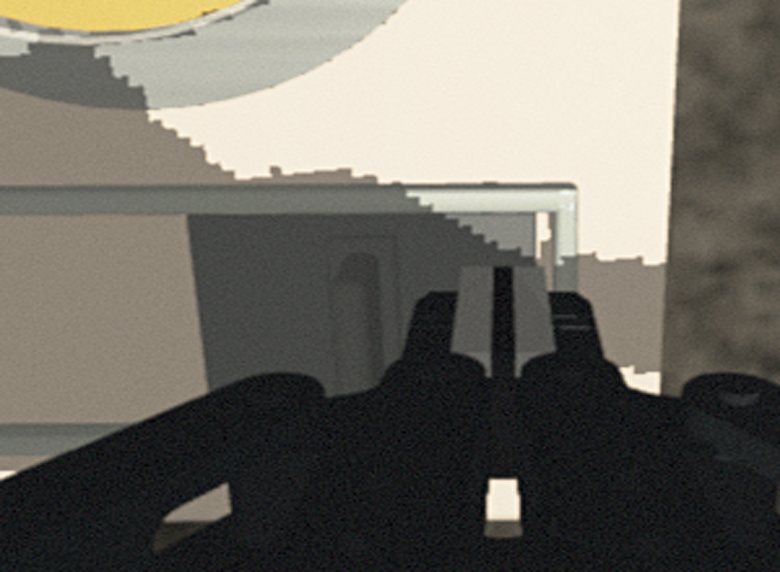

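Request:
apply_moves:
  targets:
    - [0,-0.5,0,0]
    - [0,-0.5,0,0]
    - [0,-1,0,0]
    - [0,-1,0,0]
    - [0,-1,0,0]
    - [0,-1,0,0]
    - [0,-0.8,0,0]
    - [0,0,0,0]

```text
time_s: 6.75
eef_pos: [492.7, -382.2, 134.0]
ee_rot: [-0.0, 0.998, -0.056, -0.0]
force: [-0.6, -0.2, -0.0]
grip_width: 0.001
```

Request:
apply_moves:
  targets:
    - [0,-0.3,0,0]
    - [0,-0.3,0,0]
    - [0,-0.2,0,0]
    - [0,0,0,0]

```text
time_s: 7.15
eef_pos: [493.3, -375.3, 133.8]
ee_rot: [-0.0, 0.998, -0.057, -0.0]
force: [0.7, -0.4, 0.9]
grip_width: 0.002
```

```bash
python3 - <<'E'
from h import *
c=snap('wrist','w5.png')
s=readout.sense(); print(s['eef_pos'],s['force'])
E
```

```text
[ 493.3091992  -375.37589402  133.76505366] [0.68801857 0.56466708 0.30142075]
```

View pics/w5.png

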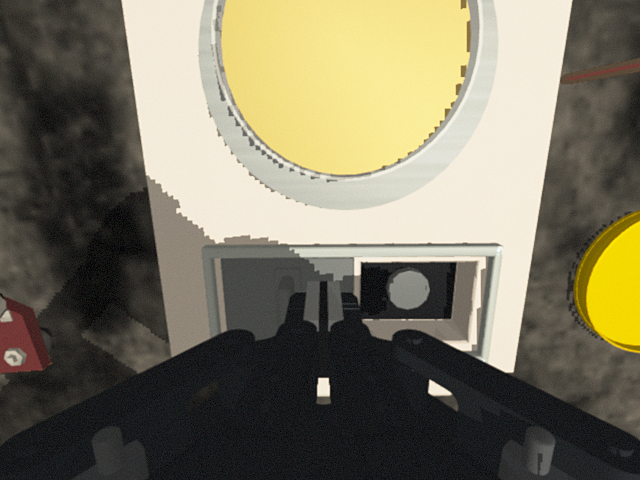

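Request:
apply_moves:
  targets:
    - [0,-0.2,0,0]
    - [0,-0.2,0,0]
    - [0,-0.1,0,0]
    - [0,0,0,0]

```text
time_s: 7.6
eef_pos: [493.7, -372.0, 134.1]
ee_rot: [0.002, 0.998, -0.057, 0.0]
force: [0.5, -10.2, -3.0]
grip_width: -0.0
```

Request:
apply_moves:
  targets:
    - [0,-0.1,0,0]
    - [0,-0.1,0,0]
    - [0,0,0,0]

```text
time_s: 7.9
eef_pos: [493.7, -371.4, 134.4]
ee_rot: [0.003, 0.998, -0.057, 0.001]
force: [-2.2, -16.3, -3.4]
grip_width: -0.0
```

```bash
python3 - <<'E'
from h import *
c=snap('wrist','w6.png')
cv2.imwrite('pics/w6z.png',cv2.resize(c['img'][220:380,180:520,::-1],None,fx=2.3,fy=2.3,interpolation=cv2.INTER_CUBIC))
s=readout.sense(); print(s['eef_pos'],s['force'])
E
```

```text
[ 493.67366323 -371.39538768  134.35513134] [ -1.16760156 -16.77302603  -3.45968661]
```

View pics/w6z.png

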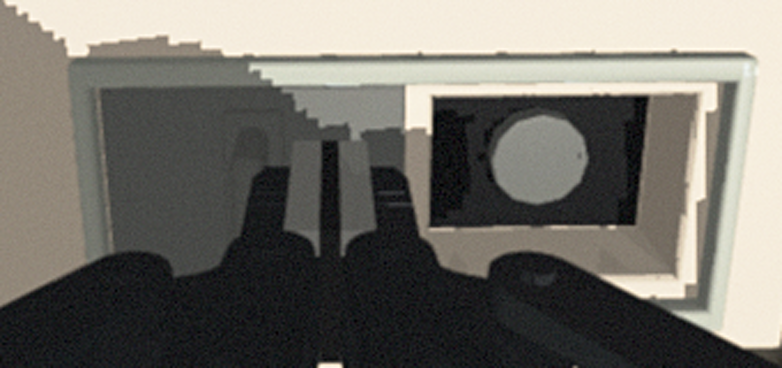

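```bash
python3 - <<'E'
from h import *
c=capture('wrist'); s=readout.sense()
w,x,y,z=s['ee_rot']; M=Ro.from_quat([x,y,z,w]).as_matrix(); tip=s['eef_pos']+M@[0,0,73]
k=atz(c,414.8,288.7,35); print(k,tip, M.T@(k-tip))
# well mouth corners z50
for p in [(408,85),(715,85),(680,290)]: print(atz(c,180+p[0]/2.3,220+p[1]/2.3,50))
print(proj(c,tip))
E
```

```text
[ 483.49216902 -417.492684     35.        ] [ 493.75627892 -371.87463528   61.35049377] [-5.05323842 46.31767073 26.64291656]
[ 509.24920195 -388.60878289   50.        ]
[ 502.18826472 -449.34497496   50.        ]
[ 456.43760245 -442.4394678    50.        ]
[325.0652999  302.69546081]
```

Request:
apply_moves:
  targets:
    - [0,0.5,0,0]
    - [0,0.5,0,0]
    - [0,0,-1,0]
    - [0,0,-1,0]
    - [-0.1,1.3,0,0]
    - [-0.1,1.3,0,0]
    - [-0.1,1.3,0,0]
    - [0,0,0,0]

```text
time_s: 8.8
eef_pos: [484.7, -418.9, 153.4]
ee_rot: [0.0, 0.998, -0.058, -0.0]
force: [0.2, 0.2, -0.4]
grip_width: -0.004
```

```bash
python3 - <<'E'
from h import *
c=snap('scene','s7.png')
cv2.imwrite('pics/s7z.png',cv2.resize(c['img'][150:290,340:500,::-1],None,fx=4.9,fy=4.2,interpolation=cv2.INTER_CUBIC))
c=snap('wrist','w7.png')
s=readout.sense(); print(s['eef_pos'],s['force'])
E
```

```text
[ 485.26225141 -417.16324925  153.38598685] [-0.46384046  1.00860747  0.22293996]
```

View pics/s7z.png

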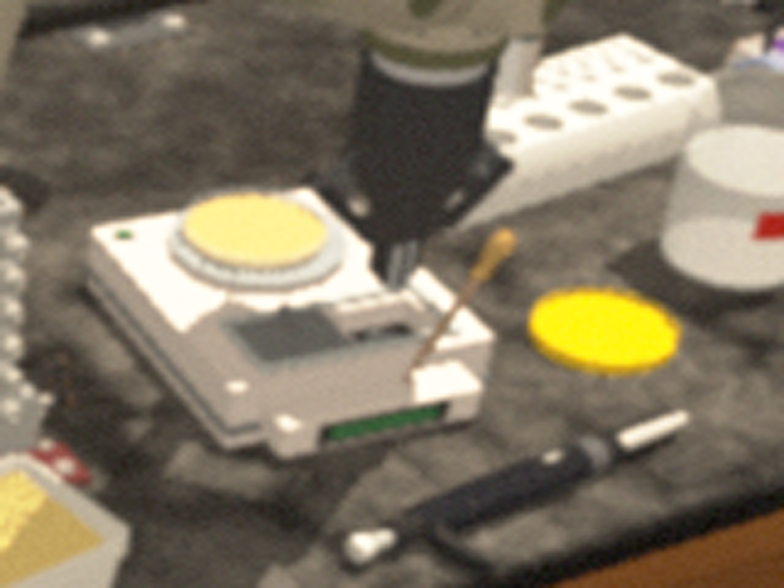

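View pics/w7.png

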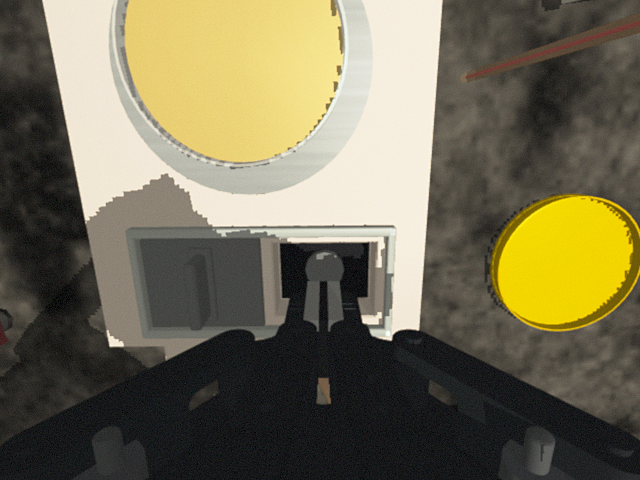

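Request:
apply_moves:
  targets:
    - [0,0,1,0]
    - [0,0,1,0]
    - [0,0,1,0]
    - [0,0,0.7,0]
    - [0,0,0,0]
    - [0,0,0,0]

```text
time_s: 9.5
eef_pos: [485.7, -416.9, 116.9]
ee_rot: [0.0, 0.998, -0.057, 0.0]
force: [0.8, -0.7, 0.2]
grip_width: 0.001
```

```bash
python3 - <<'E'
from h import *
c=snap('wrist','w8.png')
cv2.imwrite('pics/w8z.png',cv2.resize(c['img'][200:360,180:520,::-1],None,fx=2.3,fy=2.3,interpolation=cv2.INTER_CUBIC))
s=readout.sense(); print(s['eef_pos'],s['force'])
E
```

```text
[ 485.72705348 -417.01186685  117.23062171] [-0.11447448 -0.23755627  0.08305546]
```

View pics/w8z.png

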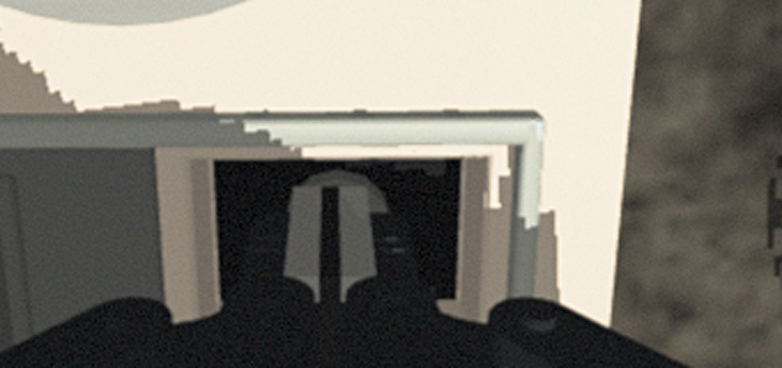

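Request:
apply_moves:
  targets:
    - [0,0,0.5,0]
    - [0,0,0.4,0]
    - [0,0,0.2,0]
    - [0,0,0,0]

```text
time_s: 9.95
eef_pos: [485.6, -416.9, 105.8]
ee_rot: [-0.0, 0.998, -0.057, -0.0]
force: [-0.3, 0.0, 1.9]
grip_width: 0.002
```

Request:
apply_moves:
  targets:
    - [0,0,0.1,0]
    - [0,0,0.1,0]
    - [0,0,0,0]

```text
time_s: 10.25
eef_pos: [485.6, -416.9, 104.0]
ee_rot: [0.0, 0.998, -0.057, -0.0]
force: [-0.8, 0.4, 3.4]
grip_width: 0.0
```

Request:
apply_moves:
  targets:
    - [0,0,0.1,0]
    - [0,0,0.1,0]
    - [0,0,0,0]

```text
time_s: 10.55
eef_pos: [485.6, -416.9, 102.6]
ee_rot: [0.0, 0.998, -0.057, 0.0]
force: [-3.2, 2.8, 9.1]
grip_width: -0.001
```

Request:
apply_moves:
  targets:
    - [0,0,0.1,0]
    - [0,0,0,0]
    - [0,0,0,0]

```text
time_s: 10.85
eef_pos: [485.6, -416.9, 102.4]
ee_rot: [0.0, 0.998, -0.057, 0.0]
force: [-4.6, 5.2, 14.9]
grip_width: -0.004
```

Bottomed out at 15 N; hold for over two seconds.

Request:
apply_moves:
  targets:
    - [0,0,0,0]
    - [0,0,0,0]
    - [0,0,0,0]
    - [0,0,0,0]
    - [0,0,0,0]
    - [0,0,0,0]
    - [0,0,0,0]
    - [0,0,0,0]

```text
time_s: 11.65
eef_pos: [485.6, -416.9, 102.4]
ee_rot: [0.0, 0.998, -0.057, 0.0]
force: [-5.0, 5.0, 15.0]
grip_width: -0.001
```

Request:
apply_moves:
  targets:
    - [0,0,0,0]
    - [0,0,0,0]
    - [0,0,0,0]
    - [0,0,0,0]
    - [0,0,0,0]
    - [0,0,0,0]
    - [0,0,0,0]
    - [0,0,0,0]

```text
time_s: 12.45
eef_pos: [485.6, -416.9, 102.4]
ee_rot: [0.0, 0.998, -0.057, 0.0]
force: [-5.3, 5.3, 14.3]
grip_width: -0.0
```

Request:
apply_moves:
  targets:
    - [0,0,0,0]
    - [0,0,0,0]
    - [0,0,0,0]
    - [0,0,0,0]
    - [0,0,0,0]
    - [0,0,0,0]
    - [0,0,0,0]
    - [0,0,0,0]

```text
time_s: 13.25
eef_pos: [485.6, -416.9, 102.3]
ee_rot: [0.0, 0.998, -0.057, 0.0]
force: [-5.1, 5.1, 15.7]
grip_width: -0.006
```

Request:
apply_moves:
  targets:
    - [0,0,-0.5,0]
    - [0,0,-1,0]
    - [0,0,-1.5,0]
    - [0,0,-2,0]
    - [0,0,-2,0]
    - [0,0,0,0]

```text
time_s: 13.85
eef_pos: [486.3, -417.7, 174.4]
ee_rot: [0.002, 0.998, -0.057, 0.002]
force: [0.4, 0.4, 0.7]
grip_width: 0.005
```

```bash
python3 - <<'E'
from h import *
c=snap('wrist','w9.png')
s=readout.sense(); print(s['eef_pos'],s['force'])
E
```

```text
[ 485.87213704 -417.24646036  172.41039552] [ 0.00621299  0.11249441 -0.13098688]
```

View pics/w9.png

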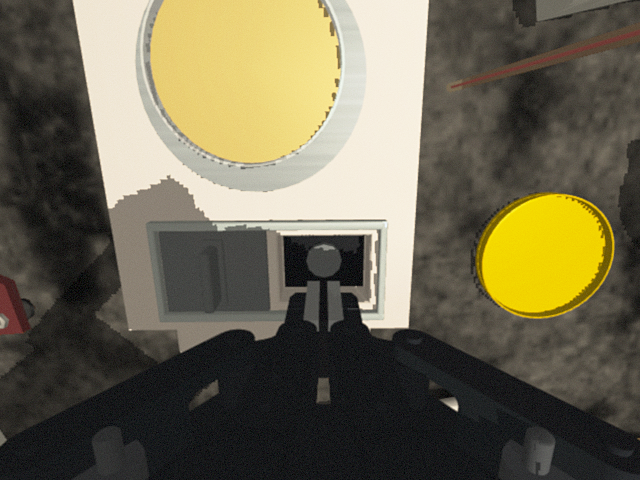

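Request:
apply_moves:
  targets:
    - [0.2,-1.5,0,0]
    - [0,-2.5,0,0]
    - [0,-2.5,0,0]
    - [0,-2.4,0,0]
    - [0,0,0,0]

```text
time_s: 14.4
eef_pos: [497.9, -325.0, 169.9]
ee_rot: [-0.001, 0.998, -0.055, -0.001]
force: [0.2, -1.5, 0.3]
grip_width: 0.003
```

Request:
apply_moves:
  targets:
    - [0,0,1.2,0]
    - [0,0,1.2,0]
    - [0,0,1,0]
    - [0,0,0.4,0]
    - [0,0,0,0]

```text
time_s: 14.9
eef_pos: [497.3, -328.9, 131.8]
ee_rot: [-0.001, 0.998, -0.057, -0.001]
force: [-1.0, 0.3, 0.3]
grip_width: -0.0
```

```bash
python3 - <<'E'
from h import *
c=snap('wrist','w10.png')
s=readout.sense(); print(s['eef_pos'],s['force'])
E
```

```text
[ 497.50851057 -328.97057497  132.55137499] [0.10217227 0.77022508 0.31291488]
```

View pics/w10.png

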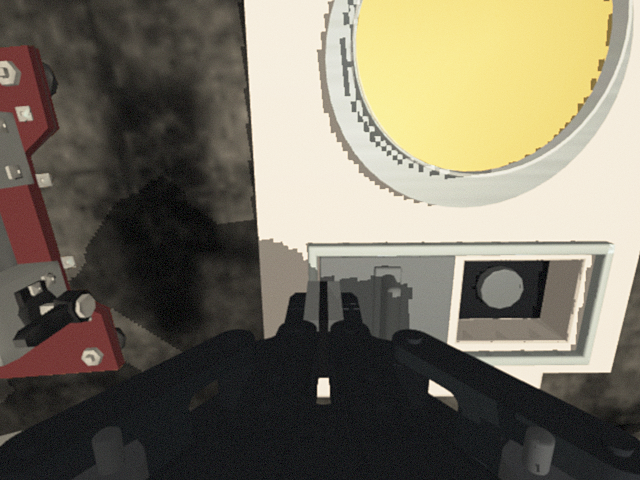

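Request:
apply_moves:
  targets:
    - [0,0.5,0,0]
    - [0,0.8,0,0]
    - [0,1,0,0]
    - [0,1,0,0]
    - [0,1,0,0]
    - [0,1,0,0]
    - [0,1,0,0]
    - [0,0,0,0]

```text
time_s: 15.75
eef_pos: [490.0, -392.8, 132.8]
ee_rot: [0.0, 0.998, -0.057, -0.0]
force: [-0.4, 0.6, 0.5]
grip_width: -0.003
```

Request:
apply_moves:
  targets:
    - [0,0.3,0,0]
    - [0,0.2,0,0]
    - [0,0.2,0,0]
    - [0,0.1,0,0]
    - [0,0,0,0]

```text
time_s: 16.25
eef_pos: [489.5, -399.2, 132.8]
ee_rot: [-0.0, 0.998, -0.057, -0.0]
force: [-0.3, 0.4, -0.4]
grip_width: -0.001
```

Request:
apply_moves:
  targets:
    - [0,0.1,0,0]
    - [0,0.1,0,0]
    - [0,0,0,0]

```text
time_s: 16.55
eef_pos: [489.4, -401.3, 132.9]
ee_rot: [0.0, 0.998, -0.057, 0.0]
force: [-0.1, 1.5, -0.0]
grip_width: 0.005
```

Request:
apply_moves:
  targets:
    - [0,0.1,0,0]
    - [0,0.1,0,0]
    - [0,0,0,0]

```text
time_s: 16.85
eef_pos: [489.3, -402.8, 132.9]
ee_rot: [-0.001, 0.998, -0.057, -0.0]
force: [0.6, 4.8, 1.2]
grip_width: -0.001
```

Request:
apply_moves:
  targets:
    - [0,0.1,0,0]
    - [0,0.1,0,0]
    - [0,0,0,0]

```text
time_s: 17.15
eef_pos: [489.2, -403.5, 132.8]
ee_rot: [-0.002, 0.998, -0.056, -0.0]
force: [0.3, 13.1, 3.7]
grip_width: 0.001
```

```bash
python3 - <<'E'
from h import *
c=snap('wrist','w11.png')
s=readout.sense(); print(s['eef_pos'],s['force'])
E
```

```text
[ 489.2427002  -403.44412766  132.75382058] [ 1.14471585 11.78209786  3.17080708]
```

View pics/w11.png

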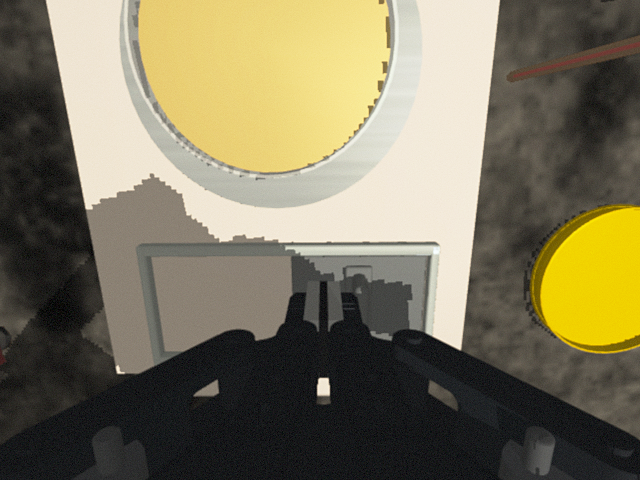

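Request:
apply_moves:
  targets:
    - [0,-0.5,0,0]
    - [0,-0.7,0,0]
    - [0,0,-1.5,0]
    - [0,0,-3,0]
    - [0,0,-4,0]
    - [0,0,-4,0]
    - [0,0,-3,0]
    - [0,0,0,0]

```text
time_s: 18.0
eef_pos: [490.8, -394.2, 294.2]
ee_rot: [0.004, 0.998, -0.057, 0.003]
force: [-0.3, 0.0, 0.3]
grip_width: 0.001
```

```bash
python3 - <<'E'
from h import *
c=snap('wrist','w12.png')
s=snap('scene','s12.png');cv2.imwrite('pics/s12z.png',cv2.resize(s['img'][170:290,330:530,::-1],None,fx=4,fy=4,interpolation=cv2.INTER_CUBIC))
cv2.imwrite('pics/w12z.png',cv2.resize(c['img'][130:300,180:430,::-1],None,fx=3.1,fy=3.1,interpolation=cv2.INTER_CUBIC))
s=readout.sense(); print(s['eef_pos'],s['force'])
E
```

```text
[ 490.11818552 -393.43586139  288.87673431] [-0.31058117  0.06055699 -1.0638578 ]
```

View pics/w12.png

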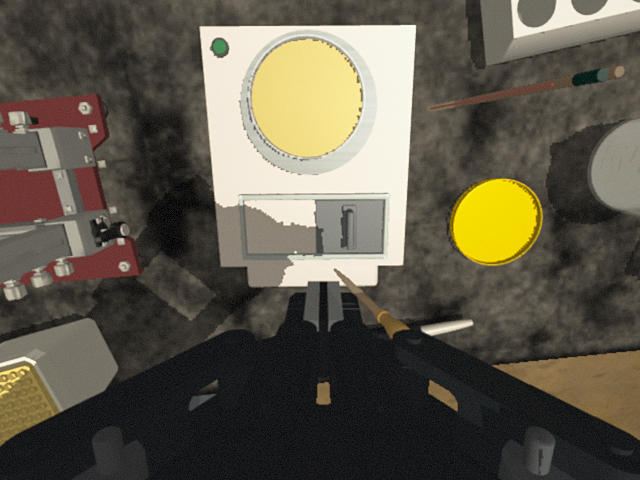

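View pics/w12z.png

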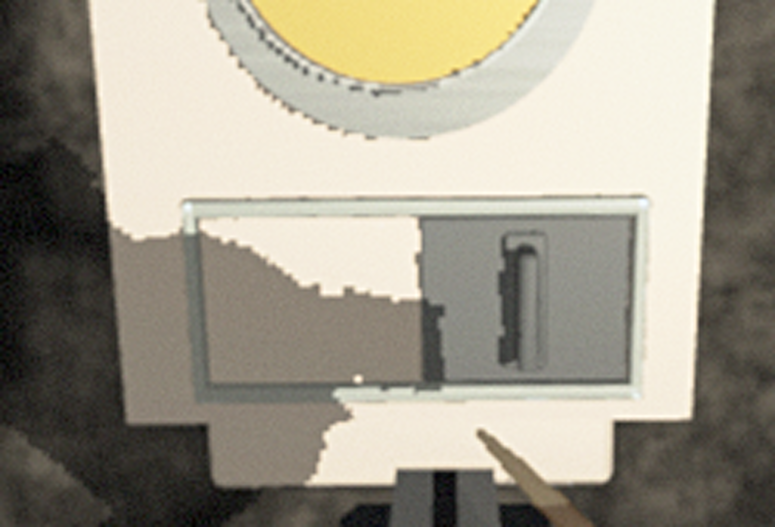

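View pics/s12z.png

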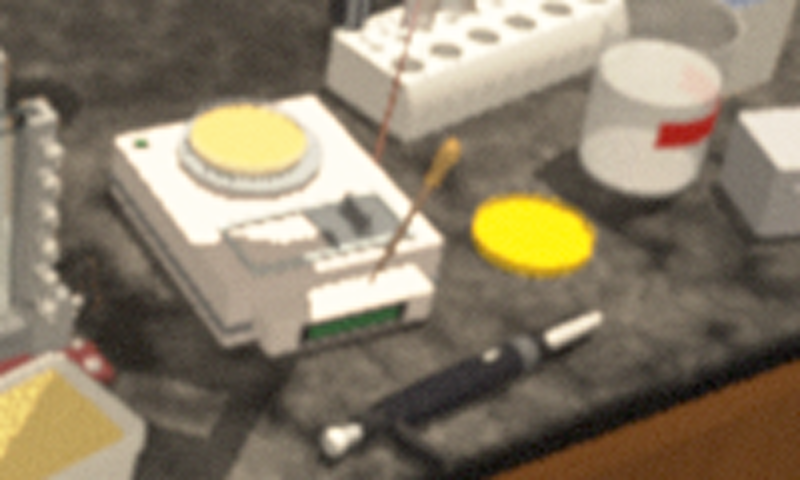

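The plate now meets the right-hand bar with no gap showing. The dish, the needle and the yellow look-alike are where they were in the first pictures. I'll hand in.

Request:
apply_moves:
  targets:
    - [0,0,0,0]
    - [0,0,0,0]
    - [0,0,0,0]

```text
time_s: 18.4
eef_pos: [490.2, -393.2, 287.1]
ee_rot: [-0.001, 0.998, -0.057, -0.001]
force: [-0.4, -0.8, 0.5]
grip_width: -0.001
```

```bash
python3 -c "
from h import *
s=readout.sense();print(s['time_s'],s['force'],abs(s['dq']).max());print(ctrl.finish_job())"
```

```text
18.4 [-0.42392113 -0.84236313  0.54376869] 0.005244422113956843
the job is handed in; nothing more can be done
None
```

I tared the balance with the petri dish (the right-hand one) and handed the job in at 18.4 s; the hand-in reports no verdict.

- **Shutter open:** I pushed it by the tab against its open stop, where the force rose to about 16 N.
- **Key press:** I pressed the key until it bottomed out and held it at about 15 N for about 2.4 s, then let it up. There was also about 5 N each in x and y during the hold. I took this to be the arm flexing, because it points straight back at the robot's base. I worked out full travel from the spring forces and the hard stop, since the joint position can't be read directly.
- **Shutter shut:** I pushed it back against its shut stop, at about 13 N. The last wrist picture shows no gap between the plate and the end bar.

In the last wrist and scene pictures the dish, the yellow look-alike and the needle near the display are where they started. The arm was still and clear of everything, with no more than sensor noise on the force reading. I never went near the other balance, but I took no closing picture of it.

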